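# Release the transit lock of a measuring stage with a T-key

### The job

The measuring stage is still transit-locked: take the longest T-key from the rack, lower it down the shaft of the lock housing until its square socket sits fully home on the square stem at the bottom, and turn it anticlockwise (seen from above) until the lock comes up against its stop. Nobody knows how the stem's flats stand, so find them by feel, and never push or twist hard on the lock. Then draw the key out and stand it gently back in the pocket it came from, leaving everything else where it is.

Things in the scene. Friction and masses are not known exactly. Their poses are not given: they have to be found in the camera images.
- key_grip (a point): Longest of the T-keys upright in the rack: centre of its black cross-bar, 96 mm long (own y), 20 mm wide (x, flat sides, gripped from above), 24 mm high. Below it a 20 mm ferrule to 30 mm down, a 13 mm steel shank, and a square socket 25 mm wide outside, 19 mm inside, 26 mm deep, open below, its sides parallel to the bar; lower end 155 mm below this point. About 0.28 kg.
- key_tip (a point): The same key: centre of the open lower end of its socket, 155 mm below the centre of the cross-bar, same axes.
- stage: Measuring stage, fixed: black casting 280 x 320 mm on orange feet, aluminium table with glass (top 124 mm above the bench), white scale beam. Origin under its centre at bench height; x away from the robot at zero yaw. The lock housing is the black tower with a steel cover (80 x 85 mm, top 150 mm above the bench) at its near left corner; nothing else on it is over 142 mm high.
- shaft_mouth (a point): Centre of the mouth of the round vertical shaft in the top of the lock housing, 150 mm above the bench, shaft 40 mm in diameter, 130 mm deep.
- stem_head (a point): Point on the shaft axis, 100 mm below the mouth, level with the shoulder of the 16 mm square steel stem (27 mm of square below it; a centring cone 4 mm high on top). Fixed to the stage: it does not show how the stem's flats stand, which may be any way. A socket over 12 degrees out of line rests its lower end at this height; lined up, it sinks until its lower end is 22 mm lower: fully home.
- stem (a joint): Turn of the stem, rad: 0 locked, hard stop at 1.15 (released), growing anticlockwise seen from above. Friction about 0.08 N m, stays where left. Tells nothing of how the flats stand. The socket has about 0.2 rad of play either way. As the stem turns, the flat steel dog bar beside the housing draws back 22 mm towards the robot, out of its keeper on the table.
- rack_center (a point): Top centre of the fixed wooden rack, 70 mm above the bench, 250 mm long (its x), 62 mm wide. Three square pockets 34 mm wide, 58 mm deep, at the centre and 88 mm to either side along x; floors 12 mm above the bench. The keys' bars stand across the rack (along its y); the keys may stand in any order.
- key_mid_grip (a point): Centre of the cross-bar of the middle-length T-key in the rack (not needed), 137 mm above the bench, bar 84 mm long.
- key_short_grip (a point): Centre of the cross-bar of the shortest T-key in the rack (not needed), 114 mm above the bench, bar 72 mm long.
- ring_mid (a point): Centre of an aluminium sample ring, 44 mm across and 14 mm high, loose on the stage's glass.
- cleaner_mid (a point): Middle of a white cleaner bottle, 52 mm across and 130 mm high, loose on the bench.
- loupe_mid (a point): Middle of a black loupe, 44 mm across and 44 mm high, loose on the bench near the robot.
Mind the look-alikes: they are no part of the job. Leave any orange or purple look-alike of the part that bears key_grip alone.

How it is judged:
On the way, in this order (a step that is already met when the one before it is completed fails the run):
1. the long key's socket is fully home on the stem, and the lock is not yet released (horizontal distance between key_tip and stem_head below 0.005 m and z of key_tip in the frame of stage below 0.034 m and value of joint stem below 0.9 rad), for 0.1 s.
2. the key, still home on the stem, has turned the lock against its stop (horizontal distance between key_tip and stem_head below 0.005 m and z of key_tip in the frame of stage below 0.038 m and value of joint stem above 1.05 rad), for 0.1 s.
At the end, for the whole second after the job is handed in: The lock stands released within 0.1 rad of its stop, and the long key stands upright (within 6 degrees) and still on the floor of the rack pocket it came from (lower end within 12 mm of where it started), let go (value of joint stem above 1.05 rad and distance of key_tip from where it was at the start of the episode below 0.012 m and angle between key_tip's own z axis and vertical below 0.1 rad and linear speed of key below 0.02 m/s); the robot touches nothing.
It fails at once if the key is forced or twisted hard on the stem (over 60 N of contact force, about 0.35 N m of twist) (contact force between key and stem above 60 N).
It fails at once if the key is forced or knocked against the stage or the lock housing (over 60 N) (contact force between key and stage above 60 N).
It fails at once if the key is banged into the rack (over 100 N) or let fall (out of the fingers and faster than 0.45 m/s, a drop of over 10 mm) (contact force between key and rack above 100 N or (contact force between the fingers and key below 0.5 N and linear speed of key above 0.45 m/s)).
It fails at once if one of the other keys is pulled out or knocked (distance of any of key_mid_grip, key_short_grip from where it was at the start of the episode above 0.03 m).
It fails at once if the sample ring, bottle or loupe is pushed away (distance of any of ring_mid, cleaner_mid, loupe_mid from where it was at the start of the episode above 0.03 m).
It also fails if it takes over 72 s, if anything falls off the work surface, if the arm or the gripper's body presses on something with over 40 N, if the wrist force passes 120 N, or if a joint passes its speed limit or range.

### The arm

A 7-joint arm with a two-finger parallel gripper is mounted at the origin on the work surface. World frame = base frame: x ahead of the robot, y to its left, z up, the work surface at z = 0. Lengths are in m, angles in rad, forces in N, time in s.
With the tool pointing down it reaches from about 0.425 to 0.95 m from the base axis. Payload 4.7 kg.
Tool frame: the origin (TCP) lies on the centre line of the jaws, within the pads' length; the fingertips stand robot.nose_length ahead of it and the grasp point (between the pads) lies 8 mm behind it (robot.nose_length is the distance from the TCP to the fingertips, in m); z points along the fingers, y is the line along which they close (so a half turn about z gives the same grasp; the last joint's range is limited). The gripper opens to 85 mm and grips with 20 to 120 N. Pads are 22 mm wide; open, the fingers measure 114 mm over their backs; the gripper's body (76 mm by 85 mm) begins 54 mm behind the grasp point. The pads swing forward as they close: fully open they stand 13 mm farther back than shut.
Start: joints at [1.177, 0.469, -0.049, 1.532, 0.024, 1.141, -0.082], TCP at [0.241, -0.631, 0.242] pointing down, gripper open.
Joint ranges: [-2.59, 2.59], [-0.33, 1.99], [-1.39, 1.29], [0.1, 2.45], [-1.04, 4.18], [0.21, 1.99], [-2.66, 2.66]. Speed limits (rad/s): [2.57, 2.57, 3.14, 3.14, 3.14, 3.14, 3.14].

### API

Orientations are given as [roll, pitch, yaw] about the fixed x, y, z axes, in that order (R = Rz(yaw) Ry(pitch) Rx(roll)).
In Python, from plant import robot gives the robot as it stands. Calls block until the motion is done:
- robot.goto(position, orientation): joint-space move of the TCP to a pose.
- robot.move_straight(position, vel=0.15, attitude=None, contact_N=None): straight line of the TCP; attitude=None keeps the orientation; vel is the mean speed in m/s. With contact_N (N) it stops when the force on the tool has changed by that much, and returns True; else False.
- robot.move_joints(angles): joint-space move.
- robot.grip(opening, strength=None): opening from 0.0 (shut) to 1.0 (fully open); strength is the grip in N (None keeps the last); returns when the fingers have stopped.
- robot.sleep(seconds).
- robot.inverse_kinematics(position, orientation): joint angles nearest the present ones, or None.
- robot.sense(): the state.
- robot.grab_frame(name): name is "scene" or "top" or "wrist"; returns a dict with "image" (400x640x3 uint8, red, green, blue), "range_z" (400x640 float32, m along the optical axis (not along the pixel's ray), 0 where there is no reading), "fx", "fy", "cx", "cy" (pixels), "R" (3x3) and "t" (3): a world point X has camera coordinates R X + t. Camera axes: x right, y down, z forward; pixel columns grow to the right and rows downward; lengths in m; the calibration is good to about 2 mm. The wrist camera is an equidistant fisheye: a pixel r from the principal point sees the ray r / f radians off the axis. A picture is of the moment at which its call begins.
A pose or a line that the arm cannot do raises robot.IKError and nothing moves.
- robot.close_job(): hands the job in; it is judged then, once.
The state is a dict: "t": time; "joint_pos": joint angles; "joint_velocities": joint speeds; "effort": joint torques, N m; "tcp_pos": TCP position; "tcp_rot": TCP orientation; "wrist_force": force on the tool from outside, world axes, zero at the start; "torque": the same for the moment, N m; "opening": opening from 0.0 (shut) to 1.0 (fully open); "gripper_force": force on a finger pad.
Only numpy, scipy, OpenCV 4.12 (cv2) and the standard library are available. Lean on these libraries where they do the work, as an engineer would, in place of code of your own. Each camera call takes 0.05 s, during which the arm holds its last target. There are 200 camera calls.

## Working session

There is one attempt and no reset: what is moved stays moved. The work goes in short steps, each a Python script; the robot and the scene stay as the last script left them, time stands still between calls to the robot, and variables do not carry over. Pictures are saved under pics/ and viewed, at most 10 in all, crops included, and the job is handed in when it is done.

```bash
ls; mkdir -p pics; python3 - <<'E'
from plant import robot
import cv2,numpy as np,pickle
s=robot.sense();print(s,robot.nose_length)
for n in ["scene","top"]:
    f=robot.grab_frame(n);pickle.dump(f,open(f'{n}.pkl','wb'))
    cv2.imwrite(f'pics/{n}.png',f['image'][:,:,::-1]);print(n,f['R'],f['t'],f['fx'],f['cx'],f['cy'])
E
```

```text
pics
{'t': 0.0, 'joint_pos': array([ 1.17711076,  0.46949271, -0.04859447,  1.53369047,  0.02409544,
        1.1410346 , -0.08229577]), 'joint_velocities': array([-0.00042444,  0.00020337,  0.00037578,  0.00132641, -0.00030688,
       -0.00309227,  0.00060463]), 'effort': array([ 8.21927597e-05, -5.10310864e+01, -4.66212840e-02, -2.37716943e+01,
        1.06583582e-02,  7.42472301e-03, -7.58999391e-06]), 'tcp_pos': array([ 0.24061212, -0.63004627,  0.24122832]), 'tcp_rot': array([-3.13955431e+00,  7.23494416e-05,  3.64819101e-01]), 'wrist_force': array([-0.64660415, -0.02421296,  0.03892344]), 'torque': array([-0.014893  ,  0.05293433, -0.01925189]), 'gripper_force': 0.0, 'opening': 1.004721061917762} 0.011
scene [[-1.49055568e-01  9.88828821e-01 -1.91000057e-05]
 [ 5.26700188e-01  7.93781784e-02 -8.46336822e-01]
 [-8.36880726e-01 -1.26161275e-01 -5.32648086e-01]] [-0.01281659 -0.18544438  1.42318687] 420.7063248089479 322.3668362143774 197.3425869998354
top [[-0.02740015 -0.99961516 -0.00433069]
 [-0.99437588  0.0276994  -0.10222212]
 [ 0.10230273  0.00150543 -0.99475217]] [0.09358871 0.55002832 0.97477023] 387.62857615200693 321.2920998450316 195.5419769565202
```

View pics/scene.png

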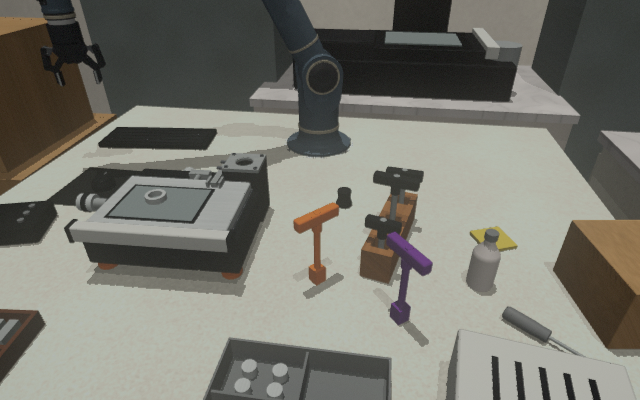

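View pics/top.png

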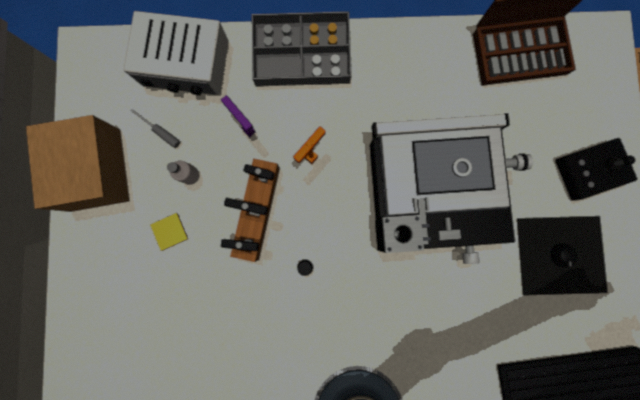

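The scene image shows the stage on the left, with its housing mouth at about (244,160), and the rack at about (390,235). An orange look-alike is at (317,245) and a purple one at (405,280). In the top image the rack bars are at (260,172), (245,206) and (240,244), and the shaft mouth is at (403,234). I'll measure the bar heights next.

```bash
cat > h.py <<'E'
import numpy as np,cv2,pickle
def cloud(f):
    v,u=np.mgrid[0:400,0:640];z=f['range_z'].astype(float)
    P=np.stack([(u-f['cx'])/f['fx']*z,(v-f['cy'])/f['fy']*z,z],-1)
    W=(P-f['t'])@f['R'];W[z==0]=np.nan
    return W
def pix2plane(f,u,v,h):
    d=np.array([(u-f['cx'])/f['fx'],(v-f['cy'])/f['fy'],1])@f['R'];o=-f['R'].T@f['t']
    return o+d*(h-o[2])/d[2]
E
python3 - <<'E'
from h import *
f=pickle.load(open('top.pkl','rb'));W=cloud(f);im=f['image'].astype(int)
box=np.zeros((400,640),bool);box[155:265,215:285]=1
dark=im.max(2)<70
m=(box&(W[...,2]>0.085)).astype(np.uint8)
n,l,st,c=cv2.connectedComponentsWithStats(m)
for i in range(1,n):
    if st[i,4]<30: continue
    Q=W[l==i];top=np.nanpercentile(Q[:,2],80);q=Q[Q[:,2]>top-0.012].astype(np.float32)
    (r)=cv2.minAreaRect(q[:,:2]);print(c[i].round(0),st[i,4],'top',top.round(4),'rect',r)
# rack top
R=W[box&(abs(W[...,2]-0.07)<0.006)&(im[...,0]>im[...,2]+25)].astype(np.float32)
print('rack',len(R),cv2.minAreaRect(R[:,:2]),np.median(R[:,2]))
# housing cover
hb=np.zeros_like(box);hb[195:260,370:440]=1
H=W[hb&(abs(W[...,2]-0.150)<0.006)].astype(np.float32)
print('cover',len(H),cv2.minAreaRect(H[:,:2]),np.median(H[:,2]))
print('mouth guess',pix2plane(f,403,234,.15))
cr=np.hstack([cv2.resize(f['image'][150:270,210:290],(400,600),interpolation=2),cv2.resize(f['image'][200:260,370:410+0],(400,600),interpolation=2)])
cv2.imwrite('pics/crop.png',cr[:,:,::-1])
g=pickle.load(open('scene.pkl','rb'));V=cloud(g)
for u,v in [(398,172),(383,222),(244,160)]: print(V[v,u])
E
```

```text
Traceback (most recent call last):
cv2.error: OpenCV(4.12.0) /io/opencv/modules/imgproc/src/convhull.cpp:143: error: (-215:Assertion failed) total >= 0 && (depth == CV_32F || depth == CV_32S) in function 'convexHull'
```

```bash
python3 - <<'E'
from h import *
f=pickle.load(open('top.pkl','rb'));W=cloud(f);im=f['image'].astype(int)
rect=lambda q: cv2.minAreaRect(np.ascontiguousarray(q[:,:2],dtype=np.float32))
box=np.zeros((400,640),bool);box[155:265,215:285]=1
m=(box&(W[...,2]>0.085)).astype(np.uint8)
n,l,st,c=cv2.connectedComponentsWithStats(m)
for i in range(1,n):
    if st[i,4]<30: continue
    Q=W[l==i];top=np.nanpercentile(Q[:,2],80);q=Q[Q[:,2]>top-0.012]
    print(c[i].round(0),st[i,4],'top',top.round(4),'rect',rect(q))
R=W[box&(abs(W[...,2]-0.07)<0.006)&(im[...,0]>im[...,2]+25)]
print('rack',len(R),rect(R),np.median(R[:,2]))
hb=np.zeros_like(box);hb[195:260,370:440]=1
H=W[hb&(abs(W[...,2]-0.150)<0.006)]
print('cover',len(H),rect(H),np.median(H[:,2]))
print('mouth guess',pix2plane(f,403,234,.15))
cr=np.hstack([cv2.resize(f['image'][150:270,210:290],(400,600),interpolation=2),cv2.resize(f['image'][200:275,380:430],(400,600),interpolation=2)])
cv2.imwrite('pics/crop.png',cr[:,:,::-1])
g=pickle.load(open('scene.pkl','rb'));V=cloud(g)
for u,v in [(398,172),(383,222),(244,160)]: print(V[v,u])
E
```

```text
[259. 172.] 281 top 0.128 rect ((0.6045377254486084, 0.22524788975715637), (0.07205256819725037, 0.020037926733493805), 72.50377655029297)
[246. 206.] 405 top 0.1811 rect ((0.5191965699195862, 0.24606752395629883), (0.09606526046991348, 0.019949985668063164), 75.53764343261719)
[239. 245.] 344 top 0.1512 rect ((0.4342102110385895, 0.26630300283432007), (0.08368947356939316, 0.02017410844564438), 81.84671783447266)
rack 1705 ((0.5194343328475952, 0.24609586596488953), (0.06235905736684799, 0.2502840757369995), 76.32965850830078) 0.07098525099773866
cover 1130 ((0.4493454694747925, -0.10329632461071014), (0.0799490436911583, 0.0863184928894043), 2.324357032775879) 0.15048187345298222
mouth guess [ 0.44792316 -0.10301871  0.15      ]
[0.44107234 0.25117232 0.14616205]
[0.61077448 0.22410353 0.12543245]
[ 0.42907097 -0.11114697  0.14259059]
```

View pics/crop.png

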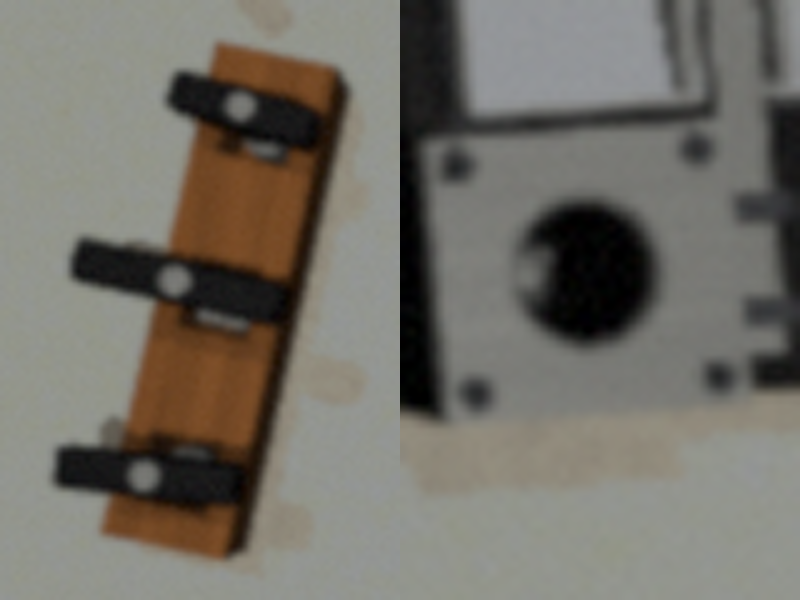

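In the crop, the middle bar (about (180,280), top at 0.181 m, 96 mm long) is the long key. The upper bar is the short key (0.128 m, 72 mm) and the lower one is the mid key (0.151 m, 84 mm). The orange and purple ones stand outside the rack and aren't candidates. The shaft mouth is at crop (588,270), which is the cover's centre.

Next I'll check the arm's turning range at the lock, then grasp and lift.

```bash
python3 - <<'E'
from h import *
from plant import robot
f=pickle.load(open('top.pkl','rb'));W=cloud(f)
# mouth: pixels inside cover hull that are deeper than the cover
sub=np.zeros((400,640),np.uint8);sub[215:252,385:422]=((W[215:252,385:422,2]<0.142)|np.isnan(W[215:252,385:422,2]))
n,l,st,c=cv2.connectedComponentsWithStats(sub);i=l[234,403]
cs,_=cv2.findContours((l==i).astype(np.uint8),cv2.RETR_EXTERNAL,cv2.CHAIN_APPROX_NONE)
e=cv2.fitEllipse(cs[0]);print(st[i],e,pix2plane(f,*e[0],.15))
for p,ys in [((.519,.246,.161),(75.5,-104.5)),((.519,.246,.35),(75.5,-104.5)),((.449,-.103,.35),range(-180,180,30)),((.449,-.103,.175),range(-180,180,30))]:
    for y in ys:
        q=robot.inverse_kinematics(p,[np.pi,0,np.radians(y)]);print(p,y,None if q is None else np.round(q,2))
E
```

```text
[395 225  17  18 235] ((402.6193542480469, 233.42352294921875), (15.866488456726074, 17.06068992614746), 166.34783935546875) [ 0.4492349  -0.10222722  0.15      ]
(0.519, 0.246, 0.161) 75.5 [ 0.27  0.66 -1.12  1.82  0.67  1.1  -1.35]
(0.519, 0.246, 0.161) -104.5 [ 0.29  0.69 -1.18  1.82  0.71  1.13  1.75]
(0.519, 0.246, 0.35) 75.5 [ 0.3   0.43 -1.13  1.59  0.4   1.38 -1.12]
(0.519, 0.246, 0.35) -104.5 [ 0.32  0.45 -1.17  1.59  0.42  1.39  2.  ]
(0.449, -0.103, 0.35) -180 [ 0.88  0.08 -0.78  1.83  0.06  1.26  1.65]
(0.449, -0.103, 0.35) -150 [ 1.24  0.16 -1.2   1.82  0.15  1.27  2.09]
(0.449, -0.103, 0.35) -120 None
(0.449, -0.103, 0.35) -90 None
(0.449, -0.103, 0.35) -60 [ 0.43  0.04 -0.3   1.85  0.01  1.25 -2.5 ]
(0.449, -0.103, 0.35) -30 [ 0.48  0.05 -0.36  1.85  0.02  1.25 -1.98]
(0.449, -0.103, 0.35) 0 [ 0.55  0.05 -0.43  1.84  0.02  1.25 -1.46]
(0.449, -0.103, 0.35) 30 [ 0.61  0.06 -0.49  1.84  0.03  1.25 -0.94]
(0.449, -0.103, 0.35) 60 [ 0.67  0.06 -0.55  1.84  0.03  1.25 -0.42]
(0.449, -0.103, 0.35) 90 [ 0.73  0.06 -0.61  1.83  0.04  1.25  0.1 ]
(0.449, -0.103, 0.35) 120 [ 0.7
[... 258 characters left out ...]
9, -0.103, 0.175) -120 [ 1.08  0.43 -1.16  2.05  0.49  0.97  2.28]
(0.449, -0.103, 0.175) -90 [-0.78  0.35  1.13  2.14 -0.41  0.89 -2.55]
(0.449, -0.103, 0.175) -60 [ 0.29  0.21 -0.18  2.09  0.05  0.85 -2.53]
(0.449, -0.103, 0.175) -30 [ 0.37  0.22 -0.27  2.09  0.08  0.85 -2.04]
(0.449, -0.103, 0.175) 0 [ 0.45  0.22 -0.36  2.08  0.11  0.85 -1.54]
(0.449, -0.103, 0.175) 30 [ 0.52  0.23 -0.44  2.08  0.13  0.86 -1.04]
(0.449, -0.103, 0.175) 60 [ 0.58  0.24 -0.51  2.08  0.15  0.86 -0.54]
(0.449, -0.103, 0.175) 90 [ 0.64  0.25 -0.59  2.07  0.18  0.87 -0.05]
(0.449, -0.103, 0.175) 120 [ 0.7   0.26 -0.66  2.07  0.21  0.87  0.45]
(0.449, -0.103, 0.175) 150 [ 0.76  0.28 -0.73  2.07  0.24  0.88  0.95]
```

```bash
python3 - <<'E'
from h import *
from plant import robot
O=[np.pi,0,np.radians(75.5)]
p=np.array([.5192,.2461,.161])
robot.grip(0.65,60)
robot.goto(p+[0,0,.12],O)
robot.move_straight(p+[0,0,.05],vel=.2)
c=robot.move_straight(p,vel=.08,contact_N=8);s0=robot.sense();print(c,s0['tcp_pos'],s0['tcp_rot'],s0['wrist_force'])
robot.grip(0.0,60);s=robot.sense();print(s['t'],s['opening'],s['gripper_force'],s['wrist_force']-s0['wrist_force'],s['torque'])
np.save('grasp.npy',s['tcp_pos'])
c=robot.move_straight(p+[0,0,.01],vel=.04);s=robot.sense();print(s['wrist_force']-s0['wrist_force'])
c=robot.move_straight(p+[0,0,.195],vel=.15);s=robot.sense();print(s['t'],s['tcp_pos'],s['opening'],s['wrist_force']-s0['wrist_force'])
f=robot.grab_frame('scene');cv2.imwrite('pics/lift.png',cv2.resize(f['image'][40:290,300:500],(640,800))[:600,:,::-1])
E
```

```text
False [0.51927859 0.24643821 0.16115045] [ 3.14158151e+00 -4.98313438e-04  1.31793676e+00] [ 0.34971373 -0.335596    0.70460715]
5.4083 0.22223655695319197 58.80054295063019 [-1.60992953  0.99378515  2.1863602 ] [-0.00598391  0.34252318 -0.04976802]
[-0.36357833  0.45969411 -4.55299142]
7.1917 [0.51890542 0.24567614 0.35496418] 0.22583918534683572 [-0.11201216 -0.15690791 -3.30945871]
```

View pics/lift.png

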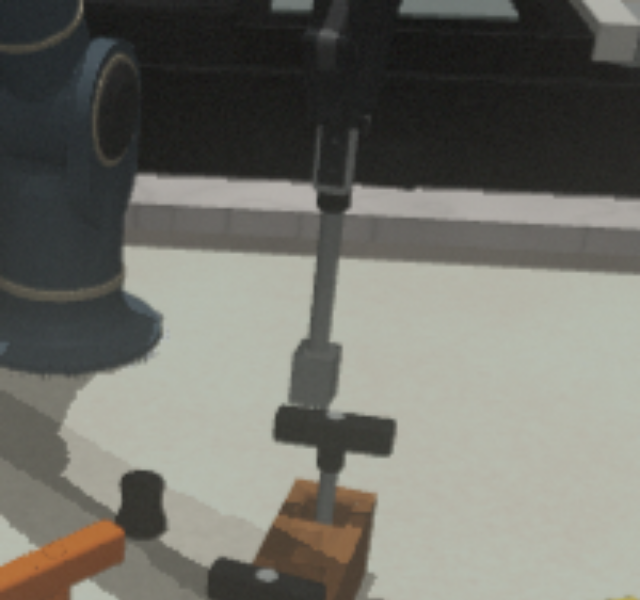

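The key hangs plumb: the shank slope from crop (333,200) to (318,340) matches the perspective of a vertical line. The neighbouring keys are undisturbed. Now I'll move over the shaft and check the tip there.

```bash
python3 - <<'E'
from h import *
from plant import robot
O=[np.pi,0,0.]
robot.goto([.449,-.1027,.365],O)
robot.move_straight([.449,-.1027,.328],vel=.15)
s=robot.sense();print(s['t'],s['tcp_pos'],s['tcp_rot'],s['joint_pos'].round(2),s['wrist_force'])
f=robot.grab_frame('scene');V=cloud(f)
for a,b in [(.165,.205),(.22,.28)]:
    m=(V[...,2]>a)&(V[...,2]<b)&(abs(V[...,0]-.449)<.04)&(abs(V[...,1]+.103)<.04)
    Q=V[m];print(len(Q),Q.min(0),Q.max(0),np.median(Q,0))
g=robot.grab_frame('top')
a=cv2.resize(f['image'][60:210,180:300],(400,500));b=cv2.resize(g['image'][195:270,360:440],(400,375))
cv2.imwrite('pics/over.png',np.hstack([a,np.vstack([b,np.zeros((125,400,3),np.uint8)])])[:,:,::-1])
E
```

```text
8.975 [ 0.44931287 -0.10176111  0.32800138] [-3.14049069e+00  3.97795994e-04  2.29468777e-03] [ 1.07  0.13 -1.01  1.86  0.12  1.22 -1.55] [-0.60327044 -0.06939092 -2.19149425]
150 [ 0.43451117 -0.1140341   0.17862058] [ 0.46448935 -0.08762643  0.20497615] [ 0.46019548 -0.09757233  0.19218184]
154 [ 0.44548962 -0.1080849   0.22079878] [ 0.45796259 -0.09404053  0.27988987] [ 0.45337075 -0.09962206  0.25085301]
```

View pics/over.png

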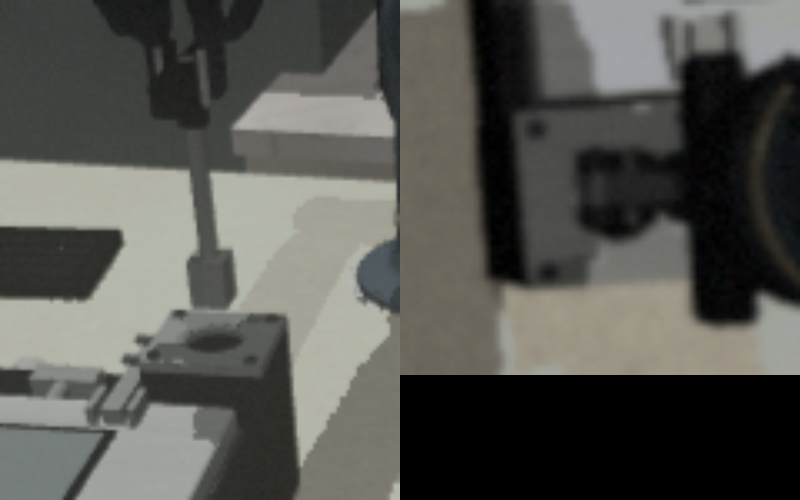

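The key hangs directly over the mouth: tip at left-crop (210,300), mouth at (215,340). I'll enter with a contact guard and feel the shaft walls to find the centre.

```bash
python3 - <<'E'
from h import *
from plant import robot
x,y=.449,-.1032
robot.move_straight([x,y,.310],vel=.08)
c=robot.move_straight([x,y,.270],vel=.04,contact_N=5);s=robot.sense();print(c,s['tcp_pos'],s['wrist_force'])
if not c:
    C=np.array([x,y,.270]);r={}
    for ax in (0,1):
        for sg in (1,-1):
            d=np.zeros(3);d[ax]=sg*.007
            h=robot.move_straight(C+d,vel=.01,contact_N=3);s=robot.sense();r[ax,sg]=s['tcp_pos'][ax];print(ax,sg,h,s['tcp_pos'],s['wrist_force'])
            robot.move_straight(C,vel=.03)
        C[ax]=(r[ax,1]+r[ax,-1])/2
    robot.move_straight(C,vel=.03);s=robot.sense();print(C,s['tcp_pos'],s['t'],s['wrist_force']);np.save('C.npy',C)
E
```

```text
False [ 0.44921802 -0.10319279  0.27025328] [-0.6519836  -0.32634992 -3.03339353]
0 1 True [ 0.45158052 -0.10363778  0.26878256] [-0.11829156 -0.64122369 -2.93392357]
0 -1 True [ 0.44484729 -0.10347502  0.2699918 ] [ 1.6388501  -0.54250548 -1.75108104]
1 1 True [ 0.44815928 -0.10109458  0.26935781] [ 1.18668085 -0.51067533 -1.9036709 ]
1 -1 True [ 0.44782942 -0.1082404   0.26928867] [ 0.07102501  0.82550559 -1.84200876]
[ 0.4482139  -0.10466749  0.27      ] [ 0.44808057 -0.10489057  0.26988295] 14.1667 [-0.1643451   0.85425172 -3.00253792]
```

```bash
cat >> h.py <<'E'
def att(deg): return [np.pi,0,np.radians(deg)]
E
python3 - <<'E'
from h import *
from plant import robot
C=np.load('C.npy');x,y,_=C
c=robot.move_straight([x,y,.207],vel=.06,contact_N=6)
s=robot.sense();print(c,s['tcp_pos'],s['wrist_force'],s['t'])
if not c:
  for d in range(0,91,15):
    if d: robot.move_straight([x,y,.207],vel=.03,attitude=att(d))
    h=robot.move_straight([x,y,.181],vel=.02,contact_N=6)
    s=robot.sense();print(d,h,s['tcp_pos'],s['tcp_rot'][2],s['wrist_force'],s['torque'],round(s['t'],1))
    if s['tcp_pos'][2]<.192: break
E
```

```text
False [ 0.44857676 -0.10467543  0.20738324] [-0.09780584 -0.44792832 -2.36944772] 15.3667
0 True [ 0.44830264 -0.10481671  0.19875977] -0.0004754797739272565 [-0.46636428  0.73246776  3.75496867] [-0.01406657  0.00512582 -0.04664576] 16.0
15 True [ 0.44843397 -0.10471474  0.19883395] 0.26167597565078693 [-0.39843642  0.409383    3.81936181] [-0.0630222   0.08134834 -0.01432526] 17.1
30 True [ 0.44853247 -0.10468865  0.19903162] 0.523353658569838 [-0.38019895 -0.47205939  5.12775106] [-0.03013542  0.2067383   0.01103202] 18.1
45 True [ 0.44848835 -0.10470352  0.19899808] 0.785114249607852 [-1.76398793 -0.44288248  5.0831645 ] [-0.0225627   0.13506795  0.01875282] 19.2
60 True [ 0.44838684 -0.10474916  0.19878776] 1.0469673871145575 [0.69418874 0.04675403 4.35656817] [-0.03476286  0.06334103 -0.01160712] 20.2
75 False [ 0.44818853 -0.10463357  0.18100964] 1.308930411227776 [-0.41214765  0.42909849 -3.68913623] [ 0.29829449 -0.04594529 -0.02650872] 22.1
```

It sank at 75° yaw. The contact heights match: shoulder at 0.199 and now 18 mm deeper. I'll seat it fully, then turn it in small steps while watching torque.

```bash
python3 - <<'E'
from h import *
from plant import robot
C=np.load('C.npy');x,y,_=C
h=robot.move_straight([x,y,.1783],vel=.02,contact_N=6);s=robot.sense();print(h,s['tcp_pos'],s['wrist_force']);z=.1785
robot.move_straight([x,y,z],vel=.02);robot.sleep(.3)
t0=robot.sense()['torque'];d=75
while d<172:
    d+=5 if d<115 else 2
    robot.move_straight([x,y,z],vel=.05,attitude=att(d))
    s=robot.sense();dt=s['torque']-t0
    print(d,round(np.degrees(s['tcp_rot'][2]),1),dt.round(3),s['wrist_force'].round(1),round(s['t'],1))
    if abs(dt[2])>.16: break
E
```

```text
False [ 0.44823643 -0.10464873  0.1781917 ] [ 0.28158518  1.52327776 -4.33121736]
80 79.9 [-0.111 -0.092  0.067] [ 0.8  1.  -2.7] 23.2
85 84.8 [ 0.286 -0.071 -0.016] [ 0.6  1.4 -2.4] 23.5
90 89.8 [ 0.583  0.118 -0.018] [ 0.1  2.1 -1.4] 23.7
95 94.8 [ 0.83   0.179 -0.002] [-0.   2.8 -1. ] 24.0
100 99.8 [0.977 0.18  0.002] [ 0.4  4.5 -0.8] 24.2
105 104.8 [ 1.072  0.298 -0.032] [-1.1  4.1 -1.4] 24.5
110 109.8 [ 1.199  0.328 -0.07 ] [-0.5  4.5 -1. ] 24.7
115 114.8 [ 0.908  0.447 -0.063] [-1.3  3.4  0.1] 25.0
117 116.9 [ 0.926  0.402 -0.099] [-1.5  3.3 -1.2] 25.2
119 118.9 [ 0.902  0.398 -0.058] [-1.5  3.  -1. ] 25.5
121 120.9 [ 0.868  0.462 -0.109] [-0.8  3.4 -0.1] 25.7
123 122.9 [ 0.908  0.394 -0.003] [-0.7  3.4 -0.7] 26.0
125 124.9 [ 0.887  0.461 -0.033] [-0.5  3.4 -0.8] 26.2
127 126.9 [ 0.853  0.458 -0.085] [-1.2  3.9 -0.6] 26.5
129 128.9 [ 0.908  0.473 -0.051] [-0.5  3.6 -0.8] 26.7
131 130.9 [ 0.867  0.511 -0.126] [-1.1  2.5 -1.7] 27.0
133 132.9 [ 0.895  0.51  -0.107] [-1.4  3.9  0.1] 27.2
135 134.9 [ 0.96   0.559 -0.068] [-1.4  3.6 -0.4] 27.5
137 136.9 [ 0.93   0.536 -0.028] [-1.3  4.2 -0.6] 27.7
139 138.9 [ 1.011  0.529 -0.025] [-0.1  4.6 -0.4] 28.0
141 140.9 [ 0.999  0.584 -0.043] [-1.6  4.2 -1. ] 28.2
143 142.9 [ 1.053  0.519 -0.031] [-0.9  4.5 -1. ] 28.5
145 144.9 [ 1.143  0.548 -0.047] [-1.2  4.3 -1.5] 28.7
147 146.9 [ 1.155  0.576 -0.1  ] [-1.4  4.3 -0.4] 29.0
149 148.9 [ 1.194  0.568 -0.095] [-1.   3.7 -1.3] 29.2
151 150.9 [ 1.152  0.562 -0.051] [-1.6  4.2 -1.7] 29.5
153 152.9 [ 1.167  0.593 -0.102] [-1.2  4.5 -0.1] 29.7
155 154.9 [ 1.189  0.563 -0.125] [-1.6  4.5 -1.3] 30.0
157 156.9 [ 1.21   0.572 -0.033] [-1.7  4.3 -1.6] 30.2
159 158.9 [ 1.317  0.669 -0.258] [-2.   5.3 -1.6] 30.5
```

```bash
python3 - <<'E'
from h import *
from plant import robot
C=np.load('C.npy');x,y,_=C
def rd():
    r=[]
    for i in range(10): robot.sleep(.02); r.append(robot.sense()['torque'][2])
    return np.mean(r)
print(159,rd())
robot.move_straight([x,y,.1785],vel=.05,attitude=att(160));print(160,rd(),robot.sense()['opening'])
f=robot.grab_frame('top');cv2.imwrite('pics/turn.png',cv2.resize(f['image'][180:270,360:470],(733,600))[:,:,::-1])
E
```

```text
159 -0.22147569877053813
160 -0.3223779685604785 0.22454419283811997
```

View pics/turn.png

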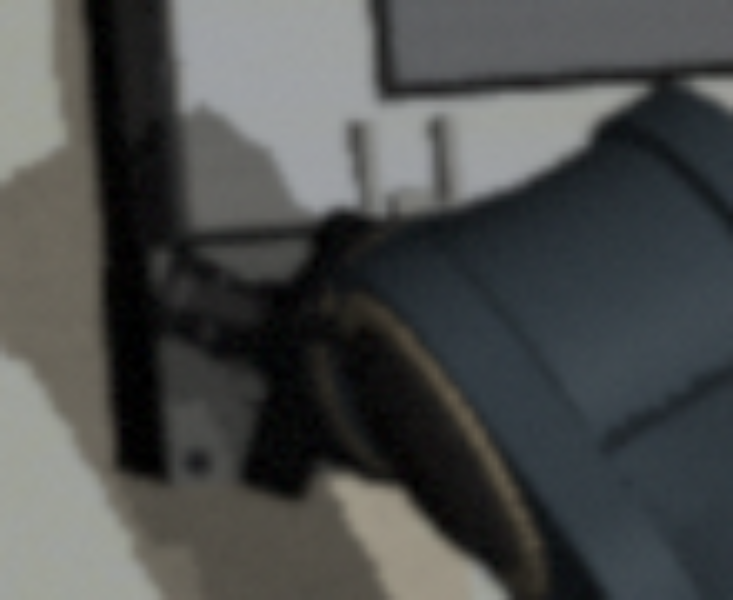

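Torque climbs steeply (−0.22 to −0.32 N·m over 1°), so the lock is on its stop. The picture agrees: the keeper at (400,165) is empty because the dog bar has drawn back. Next I'll unload the twist, withdraw the key and return it.

```bash
python3 - <<'E'
from h import *
from plant import robot
C=np.load('C.npy');x,y,_=C
robot.move_straight([x,y,.1785],vel=.05,attitude=att(151));s=robot.sense();print(s['torque'],s['wrist_force'])
h=robot.move_straight([x,y,.215],vel=.05,contact_N=12);s=robot.sense();print(h,s['tcp_pos'],s['wrist_force'])
if not h:
    h=robot.move_straight([x,y,.365],vel=.12,contact_N=12);s=robot.sense();print(h,s['tcp_pos'],s['wrist_force'])
if not h:
    p=np.array([.5192,.2461,.161])
    robot.goto([x,y,.365],att(110))
    robot.goto(p+[0,0,.195],att(75.5));s=robot.sense();print(s['t'],s['tcp_pos'],s['tcp_rot'],s['joint_pos'].round(2))
    f=robot.grab_frame('scene');V=cloud(f)
    for a,b in [(.2,.232),(.24,.31)]:
        m=(V[...,2]>a)&(V[...,2]<b)&(abs(V[...,0]-.519)<.04)&(abs(V[...,1]-.246)<.04)
        Q=V[m];print(len(Q),Q.min(0),Q.max(0),np.median(Q,0))
    cv2.imwrite('pics/back.png',cv2.resize(f['image'][40:290,300:500],(480,600))[:,:,::-1])
E
```

```text
[ 1.10025208  0.34057947 -0.01544651] [-0.47288511  3.53161119 -3.2610924 ]
False [ 0.44804374 -0.10500914  0.21486532] [-0.67153866 -0.19014275 -2.89911995]
False [ 0.44775233 -0.10470344  0.36423934] [ 0.17459698 -0.26821087 -2.64698191]
35.7333 [0.51992424 0.244707   0.35570805] [-3.14147491e+00  8.75625020e-04  1.31614119e+00] [ 0.33  0.46 -1.2   1.58  0.43  1.4  -1.15]
171 [0.51024881 0.22885701 0.2054005 ] [0.53761582 0.25907746 0.23148675] [0.53102187 0.24320208 0.21912025]
264 [0.50757746 0.23045574 0.24001075] [0.53288946 0.25769333 0.30998442] [0.52477131 0.24323571 0.27164069]
```

View pics/back.png

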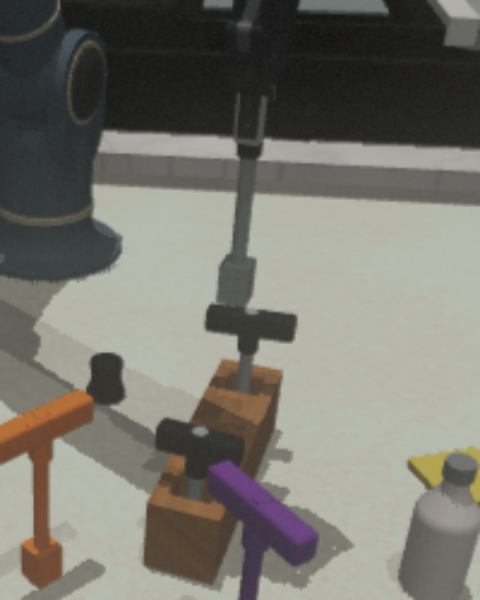

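The key is out, plumb, and over its own pocket at about (240,345), with nothing else disturbed. Lowering it gently now.

```bash
python3 - <<'E'
from h import *
from plant import robot
p=np.array([.5192,.2461,.161])
robot.move_straight(p+[0,0,.075],vel=.12)
h=robot.move_straight(p+[0,0,.008],vel=.06,contact_N=6);s=robot.sense();print(h,s['tcp_pos'],s['wrist_force'])
if not h or s['tcp_pos'][2]<.172:
    h=robot.move_straight(p-[0,0,.003],vel=.015,contact_N=4);s=robot.sense();print(h,s['tcp_pos'],s['wrist_force'],s['t'])
    if s['tcp_pos'][2]<.166:
        robot.grip(0.65);s=robot.sense();print(s['opening'],s['gripper_force'],s['t'])
        q=s['tcp_pos'];robot.move_straight([q[0],q[1],.28],vel=.1)
        robot.sleep(.3);s=robot.sense();print(s['tcp_pos'],s['wrist_force'],s['t'])
        f=robot.grab_frame('scene');g=robot.grab_frame('top')
        cv2.imwrite('pics/end.png',np.hstack([cv2.resize(f['image'][90:290,300:460],(400,500)),cv2.resize(g['image'][150:275,340:440],(400,500))])[:,:,::-1])
E
```

```text
False [0.51941721 0.24634462 0.1694472 ] [ 0.11971007 -0.51155831 -2.87805188]
True [0.51924133 0.24616456 0.16157214] [-0.39052402  0.24613764  5.40462923] 38.7333
0.6497541853900218 0.0 39.175
[0.51833695 0.24499727 0.27975571] [-0.23924453  0.72233879  0.00141019] 40.825
```

View pics/end.png

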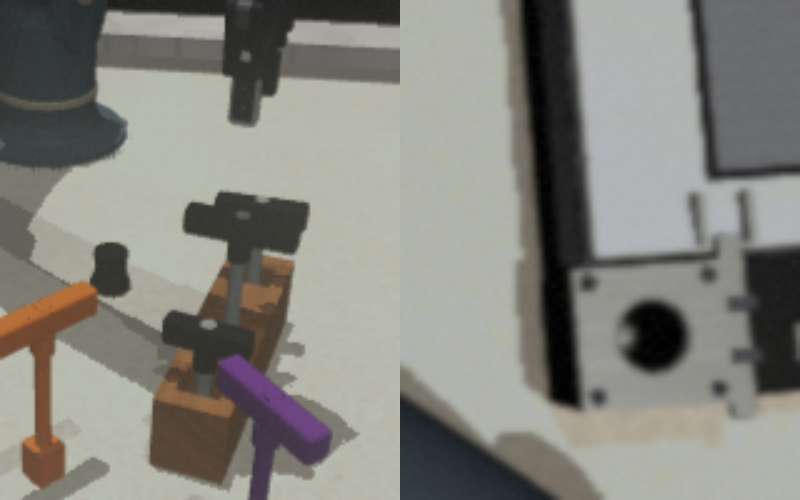

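The long key stands upright in its middle pocket (crop (240,240)), the dog bar is out of its keeper (crop (725,215)), and the gripper is clear.

```bash
python3 -c "
from plant import robot
print(robot.close_job())"
```

```text
the job is handed in; nothing more can be done
None
```

The job is handed in, but it returned no verdict: the lock was turned up against its stop, with the dog bar seen clear of its keeper, and the long key is back upright in its own pocket, about 41 s in.

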